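# Line up ceramic towers by height on the display plank

## Task

Set the four white ceramic tea-light towers out on the display plank in order of height, one upright on the middle of each grey felt disc: the tallest on the disc next to the gold star, then ever shorter ones, the shortest at the red dot's end. They are fragile, so set each one down gently and do not tip any over, and leave the little snowman where it stands.

Things in the scene. Friction and masses are not known exactly. Their poses are not given: they have to be found in the camera images.
- tower_green: Loose white glazed ceramic tea-light tower, the shortest of four: a round upright wall 48 mm in diameter and 58 mm high with small yellow windows, topped by a dark green cone roof 27 mm high that does not overhang the wall (85 mm in all). Solid, about 140 g, made to be gripped by the wall. Starts upright on the table. Origin: centre of its underside, z up.
- tower_red: Loose white glazed ceramic tea-light tower, the second shortest of four: a round upright wall 48 mm in diameter and 80 mm high with small yellow windows, topped by a red cone roof 27 mm high that does not overhang the wall (107 mm in all). Solid, about 180 g, made to be gripped by the wall. Starts upright on the table. Origin: centre of its underside, z up.
- tower_blue: Loose white glazed ceramic tea-light tower, the second tallest of four: a round upright wall 48 mm in diameter and 102 mm high with small yellow windows, topped by a navy blue cone roof 27 mm high that does not overhang the wall (129 mm in all). Solid, about 220 g, made to be gripped by the wall. Starts upright on the table. Origin: centre of its underside, z up.
- tower_gold: Loose white glazed ceramic tea-light tower, the tallest of four: a round upright wall 48 mm in diameter and 124 mm high with small yellow windows, topped by a brass-gold cone roof 27 mm high that does not overhang the wall (151 mm in all). Solid, about 260 g, made to be gripped by the wall. Starts upright on the table. Origin: centre of its underside, z up.
- disc1: Fixed dark grey felt disc, 64 mm in diameter and 4 mm thick, on the white display plank: number 1 of the row of four, counted along the disc's own +y (110 mm from centre to centre). Origin: centre of its underside, which is the plank's top, 15 mm above the table; its top is 19 mm above the table. The plank is 80 mm wide and 540 mm long, with the row along its middle.
- disc2: Fixed dark grey felt disc, 64 mm in diameter and 4 mm thick, on the white display plank: number 2 of the row of four, counted along the disc's own +y (110 mm from centre to centre). Origin: centre of its underside, which is the plank's top, 15 mm above the table; its top is 19 mm above the table. The plank is 80 mm wide and 540 mm long, with the row along its middle.
- disc3: Fixed dark grey felt disc, 64 mm in diameter and 4 mm thick, on the white display plank: number 3 of the row of four, counted along the disc's own +y (110 mm from centre to centre). Origin: centre of its underside, which is the plank's top, 15 mm above the table; its top is 19 mm above the table. The plank is 80 mm wide and 540 mm long, with the row along its middle.
- disc4: Fixed dark grey felt disc, 64 mm in diameter and 4 mm thick, on the white display plank: number 4 of the row of four, counted along the disc's own +y (110 mm from centre to centre). Origin: centre of its underside, which is the plank's top, 15 mm above the table; its top is 19 mm above the table. The plank is 80 mm wide and 540 mm long, with the row along its middle.
- star: Fixed flat brass-gold eight-pointed star, about 57 mm across and 6 mm thick, at one end of the row on the plank, 71 mm from the centre of the nearest disc (disc1 or disc4, it varies). The other end has a red round dot. Origin: centre of its underside, on the plank.
- snowman: Small loose white ceramic snowman with black top hat and red scarf, 52 mm in widest diameter and 85 mm high, standing on the table among the towers. Not to be moved. Origin: centre of its underside, z up.

How it is judged:
By the outcome, as a careful person would: the job done as asked, in the order asked, and still so for the second after the job is handed in, with the robot touching nothing.
It also fails if it takes over 99 s, if anything falls off the work surface, if the arm or the gripper's body presses on something with over 40 N, if the wrist force passes 120 N, or if a joint passes its speed limit or range.

## Robot

A 7-joint arm with a two-finger parallel gripper is mounted at the origin on the work surface. World frame = base frame: x ahead of the robot, y to its left, z up, the work surface at z = 0. Lengths are in m, angles in rad, forces in N, time in s.
With the tool pointing down it reaches from about 0.4 to 0.85 m from the base axis. Payload 4.5 kg.
Tool frame: the origin (TCP) lies at the very end of the fingers, on their centre line; the grasp point (between the pads) lies 19 mm behind it; z points along the fingers, y is the line along which they close (so a half turn about z gives the same grasp; the last joint's range is limited). The gripper opens to 88 mm and grips with 3 to 60 N. Pads are 18 mm wide; open, the fingers measure 123 mm over their backs; the gripper's body (75 mm by 187 mm) begins 45 mm behind the grasp point.
Start: joints at [1.265, 0.689, -0.195, 1.565, 0.157, 0.902, -0.215], TCP at [0.208, -0.589, 0.239] pointing down, gripper open.
Joint ranges: [-3.01, 3.01], [-0.46, 2.08], [-1.47, 1.51], [0.13, 2.56], [-1, 4.14], [0.04, 2.09], [-2.66, 2.66]. Speed limits (rad/s): [2.57, 2.57, 3.14, 3.14, 3.14, 3.14, 3.14].

## Interface

Orientations are given as a unit quaternion [x, y, z, w].
In Python, from plant import r, optics gives the robot as it stands.
- The arm moves only by the tool servo_tool, never from a script. Its arguments are lists of equal length, an entry for each row: "translation": the shift along the tool's x, y, z in m, a list of three; "turn": the turn, a rotation vector about the tool's x, y, z in rad, a list of three. In form: {"translation": [[dx, dy, dz], ...], "turn": [[rx, ry, rz], ...]}. A call has 1 to 10 rows; each row shifts and turns the commanded pose from where the row before left it, along the tool's axes as they then stand; what a row does not reach is not made up. A row lasts 1/8 s, in which the tool goes at most 62.5 mm and 10.7 degrees, less where a joint would pass 70% of its speed; a pose out of reach is approached as far as the arm can. A call is refused whole if a number of a shift passes 0.0625 or a number of a turn 0.188, either way. A call with a gripper value outside its range is refused whole. "grip" is the opening, from 0 (shut) to 1 (fully open), set as the call begins (left out, the last holds). The fingers move at their own pace and stop on an object; "grip_force" is the grip in N (left out, the last holds). Time passes only in rows, so rows that do not move let the fingers close. It gives the time, the measured TCP pose, the force, the opening and the grip force at its end, in the units of the state.
- r.get_state(): the state, without advancing time (a new reading comes with each control period).
- optics.snapshot(name): name is "scene" or "top"; returns a dict with "img" (384x512x3 uint8, red, green, blue), "z_map" (384x512 float32, m along the optical axis (not along the pixel's ray), 0 where there is no reading), "mtx" (3x3 intrinsics, pixels), "R" (3x3) and "t" (3): a world point X has camera coordinates R X + t. Camera axes: x right, y down, z forward; pixel columns grow to the right and rows downward; lengths in m; the calibration is good to about 2 mm. A picture is of the moment at which its call begins.
- r.finish_job(): hands the job in; it is judged then, once.
The state is a dict: "clock": time; "q": joint angles; "qd": joint speeds; "joint_torque": joint torques, N m; "tool_pos": TCP position; "eef_rot": TCP orientation; "contact_force": force on the tool from outside, world axes, zero at the start; "moment": the same for the moment, N m; "opening": opening from 0.0 (shut) to 1.0 (fully open); "finger_force": force on a finger pad.
Only numpy, scipy, OpenCV 4.12 (cv2) and the standard library are available. Lean on these libraries where they do the work, as an engineer would, in place of code of your own. Each camera call takes 0.05 s, during which the arm holds its last target. There are 200 camera calls.

## Working session

There is one attempt and no reset: what is moved stays moved. The work goes in short steps, Python scripts to look and compute and a tool call to move; the robot and the scene stay as the last step left them, time stands still between calls to the robot, and variables do not carry over. Pictures are saved under pics/ and viewed, at most 14 in all, crops included, and the job is handed in when it is done.

Besides the shell and the picture viewer there is one more tool, called after ">>>" in YAML: its name, and indented under it one key for each argument. servo_tool: Moves the arm, as the interface text tells. Its arguments: {"type":"object","properties":{"translation":{"type":"array"},"turn":{"type":"array"},"grip":{"type":"number"},"grip_force":{"type":"number"}},"required":["translation","turn"]}

```bash
ls; mkdir -p pics; python3 - <<'E'
from plant import r, optics
import cv2,numpy as np
s=r.get_state();print({k:np.round(v,3) for k,v in s.items()})
a=[]
for n in("top","scene"):
    d=optics.snapshot(n);np.savez(f"pics/{n}0.npz",**d)
    cv2.imwrite(f"pics/{n}0.png",d["img"][:,:,::-1]);print(n,d["mtx"],d["R"],d["t"])
E
```

```text
pics
{'clock': np.float64(0.0), 'q': array([ 1.265,  0.69 , -0.195,  1.566,  0.157,  0.902, -0.215]), 'qd': array([ 0.001,  0.001,  0.001,  0.001, -0.001, -0.001, -0.002]), 'joint_torque': array([-2.0000e-03, -5.2756e+01, -1.2670e+00, -1.5343e+01, -5.3000e-02,
        7.0000e-03,  0.0000e+00]), 'tool_pos': array([ 0.208, -0.589,  0.238]), 'eef_rot': array([ 0.986,  0.169, -0.   , -0.001]), 'contact_force': array([-0.32 , -0.436,  0.853]), 'moment': array([0.001, 0.02 , 0.012]), 'finger_force': np.float64(0.0), 'opening': np.float64(0.998)}
top [[413.87243984   0.         257.51259443]
 [  0.         413.87243984 192.807956  ]
 [  0.           0.           1.        ]] [[ 0.0118803  -0.99991216  0.0058766 ]
 [-0.98215256 -0.01277215 -0.18765185]
 [ 0.18771043 -0.00354236 -0.98221802]] [0.02018465 0.51802956 1.07230821]
scene [[421.05655352   0.         254.91216941]
 [  0.         421.05655352 192.86193516]
 [  0.           0.           1.        ]] [[-0.50722691  0.86178889  0.0063856 ]
 [ 0.70307065  0.41807181 -0.57524571]
 [-0.49841    -0.28729058 -0.81795574]] [ 0.23336963 -0.34004536  1.42143454]
```

View pics/top0.png

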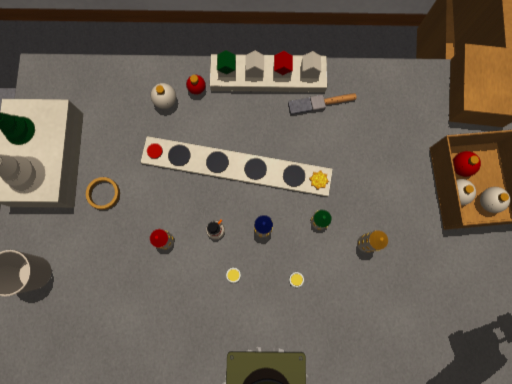

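View pics/scene0.png

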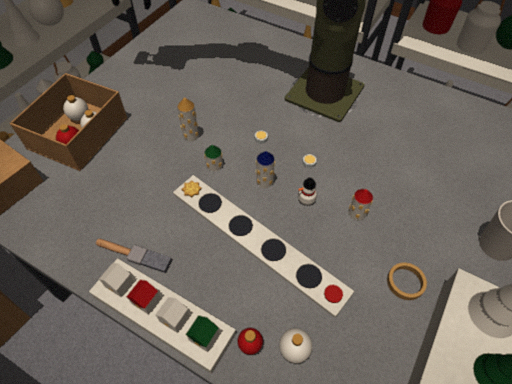

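Top view: red dot (155,151), discs (179,155), (217,162), (255,169), (294,176), star (319,180). Towers: red (160,238), blue (263,225), green (322,218), gold (375,241). The snowman is at (215,230). The scene view shows the same layout, with everything upright.

```bash
cat > h.py <<'E'
import cv2,numpy as np
from plant import r,optics
def cloud(d):
    v,u=np.mgrid[:384,:512];z=d["z_map"]
    c=np.stack([(u-d["mtx"][0,2])/d["mtx"][0,0]*z,(v-d["mtx"][1,2])/d["mtx"][1,1]*z,z],-1)
    return (c-d["t"])@d["R"]
def ray(d,uv,h):
    w=d["R"].T@np.linalg.inv(d["mtx"])@[*uv,1];o=-d["R"].T@d["t"]
    return o+w*(h-o[2])/w[2]
HSV=dict(green=[(45,80,20),(85,255,255)],red=[(0,170,60),(6,255,255)],blue=[(108,90,20),(130,255,255)],gold=[(10,120,80),(24,255,255)])
H=dict(green=.058,red=.080,blue=.102,gold=.124)
def roof(d,n,xy,rad=.06,dz=0):
    """roof centre: cloud of coloured points within rad of xy at roof height"""
    m=cv2.inRange(cv2.cvtColor(d["img"],cv2.COLOR_RGB2HSV),*map(np.array,HSV[n]))>0
    P=cloud(d);k=m&(d["z_map"]>0)&(np.hypot(*(P[...,:2]-xy).transpose(2,0,1))<rad)&(P[...,2]>H[n]+dz-.012)&(P[...,2]<H[n]+dz+.04)
    p=P[k]
    if len(p)<8:return None
    (c,R)=cv2.minEnclosingCircle(p[:,:2].astype(np.float32))
    v,u=np.nonzero(k);g=ray(d,(u.mean(),v.mean()),H[n]+dz+.009) # centroid of full roof outline lies near lower third
    return dict(n=len(p),circ=np.round(c,4),R=round(R,4),ray=np.round(g[:2],4),zmax=round(float(p[:,2].max()),3),zmin=round(float(p[:,2].min()),3))
E
python3 - <<'E'
from h import *
T=dict(np.load("pics/top0.npz"));S=dict(np.load("pics/scene0.npz"))
for n,uv in dict(green=(322,218),red=(160,238),blue=(263,225),gold=(376,241)).items():
    xy=ray(T,uv,H[n]+.01)[:2]
    for d in(T,S):print(n,roof(d,n,xy))
print("snow",ray(T,(215,228),.07))
for nm,d,c in(("T",T,[(179,155),(217,162),(255,169),(294,176)]),("S",S,[(309,276),(273,250),(240,226),(210,203)])):
    g=cv2.cvtColor(d["img"],cv2.COLOR_RGB2HSV)[...,2]
    for u,v in c:
        m=np.uint8(g<70)*255
        n,l,st,ce=cv2.connectedComponentsWithStats(m);i=l[v,u];p=ray(d,ce[i],.019);print(nm,st[i],p.round(4),cloud(d)[v,u,2].round(4))
E
```

```text
green {'n': 238, 'circ': array([ 0.4494, -0.146 ]), 'R': 0.0233, 'ray': array([ 0.448 , -0.1443]), 'zmax': 0.09, 'zmin': 0.048}
green {'n': 157, 'circ': array([ 0.4538, -0.1425]), 'R': 0.0221, 'ray': array([ 0.4579, -0.1394]), 'zmax': 0.086, 'zmin': 0.054}
red {'n': 256, 'circ': array([0.3902, 0.28  ]), 'R': 0.0232, 'ray': array([0.3896, 0.2781]), 'zmax': 0.11, 'zmin': 0.068}
red {'n': 142, 'circ': array([0.3973, 0.2823]), 'R': 0.0217, 'ray': array([0.4008, 0.2824]), 'zmax': 0.108, 'zmin': 0.078}
blue {'n': 246, 'circ': array([0.4263, 0.0113]), 'R': 0.0226, 'ray': array([0.4257, 0.0117]), 'zmax': 0.131, 'zmin': 0.098}
blue {'n': 168, 'circ': array([0.4309, 0.0132]), 'R': 0.0217, 'ray': array([0.4354, 0.0163]), 'zmax': 0.131, 'zmin': 0.101}
gold {'n': 293, 'circ': array([ 0.3906, -0.2726]), 'R': 0.0246, 'ray': array([ 0.389 , -0.2698]), 'zmax': 0.154, 'zmin': 0.112}
gold {'n': 157, 'circ': array([ 0.3937, -0.2694]), 'R': 0.0226, 'ray': array([ 0.3981, -0.2659]), 'zmax': 0.152, 'zmin': 0.112}
snow [0.41864571 0.13668805 0.07      ]
T [169 146  21  19 329] [0.6293 0.2504 0.019 ] 0.0154
T [207 152  21  20 332] [0.6112 0.1423 0.019 ] 0.0196
T [245 159  21  20 327] [0.593  0.0341 0.019 ] 0.0201
T [284 166  20  20 330] [ 0.5745 -0.0742  0.019 ] 0.0233
S [297 265  25  23 454] [0.6341 0.2528 0.019 ] 0.0185
S [262 239  24  22 404] [0.6156 0.1449 0.019 ] 0.0176
S [229 216  24  20 358] [0.5978 0.0366 0.019 ] 0.0146
S [199 194  23  19 323] [ 0.5794 -0.0714  0.019 ] 0.017
```

>>> servo_tool:
  translation:
    - [0,0,0]
    - [0,0,0]
    - [0,0,0]
    - [0,0,0]
    - [0,0,0]
    - [0,0,0]
    - [0.04,0.015,0]
    - [0.04,0.015,0]
    - [0.04,0.015,0]
    - [0.04,0.015,0]
  turn:
    - [0,0,-0.177]
    - [0,0,-0.177]
    - [0,0,-0.177]
    - [0,0,-0.177]
    - [0,0,-0.177]
    - [0,0,-0.178]
    - [0,0,0]
    - [0,0,0]
    - [0,0,0]
    - [0,0,0]
  grip: 1

```text
clock: 1.35
tool_pos: [0.2946, -0.4402, 0.2385]
eef_rot: [0.764, 0.645, 0.0, -0.0]
contact_force: [0.7, -0.2, -0.1]
opening: 0.999
finger_force: 0.0
```

```bash
cat >> h.py <<'E'
from scipy.spatial.transform import Rotation as Ro
def go(*targets,yaw=np.radians(-9.6)):
    s=r.get_state();M=Ro.from_quat(s["eef_rot"]).as_matrix();p=np.array(s["tool_pos"])
    Y=np.array([np.cos(yaw),np.sin(yaw),0]);Z=np.array([0,0,-1.]);W=np.stack([np.cross(Y,Z),Y,Z],1)
    print("t",round(float(s["clock"]),2),"p",p.round(4),"rotvec err",(Ro.from_matrix(M.T@W).as_rotvec()).round(4),"open",round(float(s["opening"])*88,1),"ff",s["finger_force"],"F",np.round(s["contact_force"],1))
    for t in targets:
        print(np.round(t,3),"d_tool",(M.T@(np.array(t)-p)).round(4));p=np.array(t)
E
python3 -c "
from h import *
go((.392,-.271,.2),(.392,-.271,.092))"
```

```text
t 1.35 p [ 0.2946 -0.4402  0.2385] rotvec err [-0.0003 -0.0005 -0.0007] open 87.9 ff 0.0 F [ 0.7 -0.2 -0.1]
[ 0.392 -0.271  0.2  ] d_tool [0.1831 0.0677 0.0385]
[ 0.392 -0.271  0.092] d_tool [-1.00e-04  0.00e+00  1.08e-01]
```

>>> servo_tool:
  translation:
    - [0.037,0.0135,0.008]
    - [0.037,0.0135,0.008]
    - [0.037,0.0135,0.008]
    - [0.037,0.0135,0.008]
    - [0.035,0.0135,0.0065]
    - [0,0,0]
  turn:
    - [0,0,0]
    - [0,0,0]
    - [0,0,0]
    - [0,0,0]
    - [0,0,0]
    - [0,0,0]

```text
clock: 2.1
tool_pos: [0.3929, -0.2694, 0.1999]
eef_rot: [0.762, 0.648, 0.001, -0.001]
contact_force: [0.0, -1.0, 0.3]
opening: 1.001
finger_force: 0.0
```

```bash
python3 -c "
from h import *
go((.392,-.271,.2),(.392,-.271,.092))
o=[]
for n in('top','scene'):
    d=optics.snapshot(n)
    X=np.array(r.get_state()['tool_pos']);c=d['R']@X+d['t'];q=d['mtx']@c;q=(q/q[2])[:2];print(n,q)
    u,v=np.round(q).astype(int);im=cv2.getRectSubPix(d['img'],(100,100),(float(u),float(v)))[:,:,::-1]
    im=cv2.resize(im,(400,400),interpolation=cv2.INTER_CUBIC);cv2.drawMarker(im,(200,200),(255,0,255),0,15);o.append(im)
cv2.imwrite('pics/a1.png',np.hstack(o))
"
```

```text
t 2.1 p [ 0.3929 -0.2694  0.1999] rotvec err [ 0.0001 -0.0018  0.0058] open 88.1 ff 0.0 F [ 0.  -1.   0.3]
[ 0.392 -0.271  0.2  ] d_tool [-0.0018 -0.0007 -0.0001]
[ 0.392 -0.271  0.092] d_tool [-0.0002 -0.      0.108 ]
top [387.01713846 236.01341718]
scene [181.63235795  84.32746816]
```

View pics/a1.png

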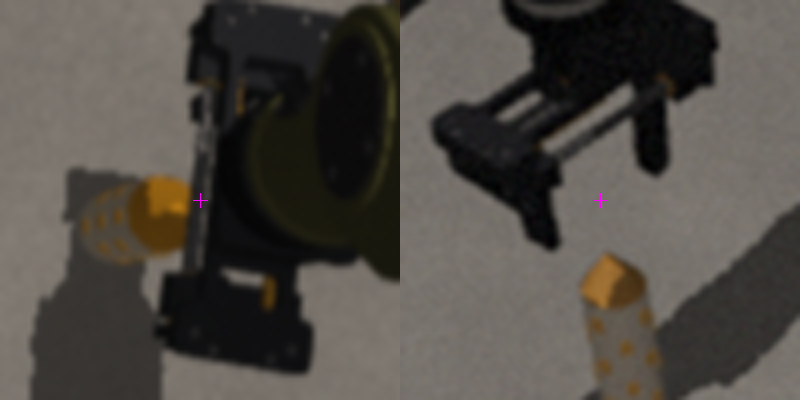

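The tips straddle the gold tower in the scene crop: tips at about (548,245) and (655,172), apex at (607,255) below their midpoint. Clear to go down.

>>> servo_tool:
  translation:
    - [-0.001,0,0.03]
    - [0,0,0.03]
    - [0,0,0.025]
    - [0,0,0.015]
    - [0,0,0.008]
    - [0,0,0]
  turn:
    - [0,0,0]
    - [0,0,0]
    - [0,0,0]
    - [0,0,0]
    - [0,0,0]
    - [0,0,0]

```text
clock: 2.95
tool_pos: [0.3907, -0.2742, 0.092]
eef_rot: [0.764, 0.645, -0.0, -0.0]
contact_force: [0.5, -0.2, 0.6]
opening: 0.998
finger_force: 0.0
```

>>> servo_tool:
  translation:
    - [0,0,0]
    - [0,0,0]
    - [0,0,0]
    - [0,0,0]
    - [0,0,0]
    - [0,0,0]
    - [0,0,0]
    - [0,0,0]
  turn:
    - [0,0,0]
    - [0,0,0]
    - [0,0,0]
    - [0,0,0]
    - [0,0,0]
    - [0,0,0]
    - [0,0,0]
    - [0,0,0]
  grip: 0.4
  grip_force: 20

```text
clock: 3.95
tool_pos: [0.3911, -0.2734, 0.0923]
eef_rot: [0.764, 0.645, -0.0, 0.0]
contact_force: [-1.2, 0.8, 4.0]
opening: 0.53
finger_force: 20.0
```

```bash
python3 -c "
from h import *
go((.392,-.271,.092))"
```

```text
t 3.95 p [ 0.3911 -0.2734  0.0923] rotvec err [-0.0002  0.0002 -0.0005] open 46.7 ff 19.987047244794667 F [-1.2  0.8  4. ]
[ 0.392 -0.271  0.092] d_tool [0.0025 0.0005 0.0003]
```

>>> servo_tool:
  translation:
    - [0,0,-0.01]
    - [0,0,-0.03]
    - [0,0,-0.035]
    - [0,0,-0.025]
    - [0,0,0]
  turn:
    - [0,0,0]
    - [0,0,0]
    - [0,0,0]
    - [0,0,0]
    - [0,0,0]

```text
clock: 4.58
tool_pos: [0.3922, -0.274, 0.1937]
eef_rot: [0.764, 0.645, 0.001, 0.002]
contact_force: [0.1, -0.6, -2.9]
opening: 0.529
finger_force: 20.0
```

```bash
python3 -c "
from h import *
d=optics.snapshot('scene')
p=np.array(r.get_state()['tool_pos'])
print(roof(d,'gold',p[:2]+[.003,0],.05,dz=.1))
go((.577,-.0728,p[2]),(.577,-.0728,.092+.025),(.577,-.0728,.092+.019))"
```

```text
{'n': 58, 'circ': array([ 0.4041, -0.2606]), 'R': 0.0137, 'ray': array([ 0.4049, -0.2619]), 'zmax': 0.245, 'zmin': 0.221}
t 4.62 p [ 0.3913 -0.2737  0.1925] rotvec err [ 0.0013  0.0005 -0.0008] open 46.5 ff 19.989579780958593 F [ 0.6  0.2 -3.3]
[ 0.577 -0.073  0.193] d_tool [2.292e-01 1.494e-01 1.000e-04]
[ 0.577 -0.073  0.117] d_tool [ 0.     -0.0001  0.0755]
[ 0.577 -0.073  0.111] d_tool [ 0.    -0.     0.006]
```

>>> servo_tool:
  translation:
    - [0.02,0.013,0]
    - [0.035,0.023,0]
    - [0.037,0.0245,0]
    - [0.037,0.0245,0]
    - [0.037,0.0245,0]
    - [0.035,0.0235,0.01]
    - [0.018,0.011,0.02]
    - [0.008,0.005,0.025]
    - [0,0,0]
    - [0,0,0]
  turn:
    - [0,0,0]
    - [0,0,0]
    - [0,0,0]
    - [0,0,0]
    - [0,0,0]
    - [0,0,0]
    - [0,0,0]
    - [0,0,0]
    - [0,0,0]
    - [0,0,0]

```text
clock: 5.88
tool_pos: [0.5754, -0.0752, 0.1369]
eef_rot: [0.764, 0.645, -0.001, -0.0]
contact_force: [-0.1, -0.6, -2.1]
opening: 0.527
finger_force: 20.0
```

```bash
python3 -c "
from h import *
d=optics.snapshot('scene');np.savez('pics/s1.npz',**d)
im=cv2.resize(d['img'][100:280,130:350,::-1],(733,600),interpolation=cv2.INTER_CUBIC);cv2.imwrite('pics/a2.png',im)
go((.5766,-.075,.111))"
```

```text
t 5.92 p [ 0.5758 -0.0753  0.1375] rotvec err [ 0.      0.0007 -0.0013] open 46.2 ff 19.991238727234304 F [ 0.7 -0.3 -2.4]
[ 0.577 -0.075  0.111] d_tool [0.0005 0.0007 0.0265]
```

View pics/a2.png

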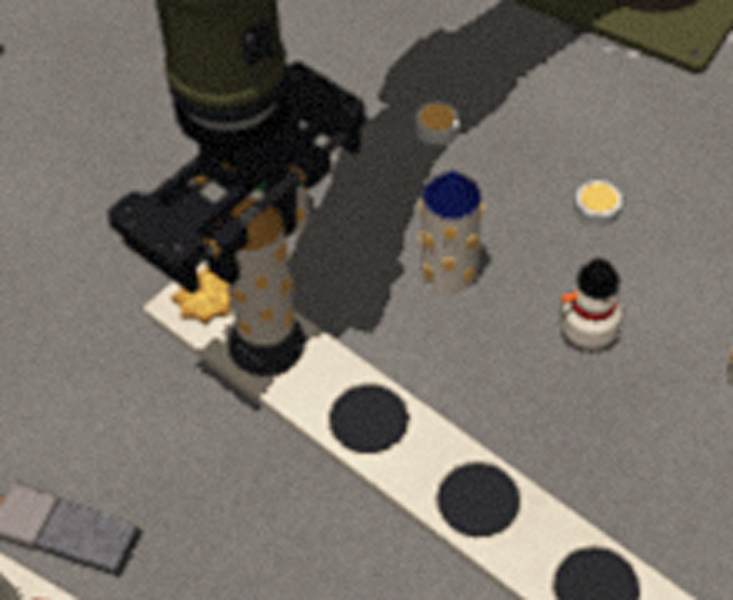

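Gold hangs upright over the disc next to the star, at about (267,345) in the crop.

>>> servo_tool:
  translation:
    - [0,0.0005,0.01]
    - [0,0,0.008]
    - [0,0,0.004]
    - [0,0,0.001]
    - [0,0,0.001]
    - [0,0,0.001]
    - [0,0,0.001]
    - [0,0,0]
  turn:
    - [0,0,0]
    - [0,0,0]
    - [0,0,0]
    - [0,0,0]
    - [0,0,0]
    - [0,0,0]
    - [0,0,0]
    - [0,0,0]

```text
clock: 6.92
tool_pos: [0.5767, -0.0746, 0.1114]
eef_rot: [0.764, 0.645, 0.0, 0.0]
contact_force: [-0.7, 0.7, -0.4]
opening: 0.528
finger_force: 20.0
```

```bash
python3 -c "
from h import *
go()"
```

```text
t 6.92 p [ 0.5767 -0.0746  0.1114] rotvec err [ 0.0004  0.     -0.0004] open 46.4 ff 19.989570938050747 F [-0.7  0.7 -0.4]
```

>>> servo_tool:
  translation:
    - [0,0,0.0005]
    - [0,0,0]
  turn:
    - [0,0,0]
    - [0,0,0]

```text
clock: 7.18
tool_pos: [0.5767, -0.0746, 0.1114]
eef_rot: [0.764, 0.645, 0.0, 0.0]
contact_force: [-2.7, 0.7, 5.8]
opening: 0.525
finger_force: 20.0
```

>>> servo_tool:
  translation:
    - [0,0,0]
    - [0,0,0]
    - [0,0,0]
    - [0,0,0]
    - [0,0,0]
    - [0,0,-0.02]
    - [0,0,-0.03]
    - [0,0,-0.03]
    - [0,0,-0.02]
    - [0,0,0]
  turn:
    - [0,0,0]
    - [0,0,0]
    - [0,0,0]
    - [0,0,0]
    - [0,0,0]
    - [0,0,0]
    - [0,0,0]
    - [0,0,0]
    - [0,0,0]
    - [0,0,0]
  grip: 1

```text
clock: 8.43
tool_pos: [0.5776, -0.0746, 0.212]
eef_rot: [0.764, 0.645, 0.001, 0.001]
contact_force: [0.0, 0.5, -1.1]
opening: 1.001
finger_force: 0.0
```

```bash
python3 -c "
from h import *
go((.4286,.0123,.21),(.4286,.0123,.07))"
```

```text
t 8.43 p [ 0.5776 -0.0746  0.212 ] rotvec err [ 0.0033 -0.0003 -0.0006] open 88.1 ff 0.0 F [ 0.   0.5 -1.1]
[0.429 0.012 0.21 ] d_tool [ 0.0607 -0.1614  0.0015]
[0.429 0.012 0.07 ] d_tool [-0.     -0.0005  0.14  ]
```

>>> servo_tool:
  translation:
    - [0.008,-0.021,0]
    - [0.013,-0.035,0]
    - [0.013,-0.035,0]
    - [0.013,-0.035,0]
    - [0.0095,-0.025,0]
    - [0.004,-0.0105,0]
    - [0,0,0]
  turn:
    - [0,0,0]
    - [0,0,0]
    - [0,0,0]
    - [0,0,0]
    - [0,0,0]
    - [0,0,0]
    - [0,0,0]

```text
clock: 9.3
tool_pos: [0.4274, 0.0121, 0.2104]
eef_rot: [0.764, 0.646, -0.0, -0.0]
contact_force: [0.3, -0.7, -0.5]
opening: 1.002
finger_force: 0.0
```

```bash
python3 -c "
from h import *
go((.4286,.0123,.21),(.4286,.0123,.07))
for n in('top','scene'): print(roof(optics.snapshot(n),'gold',(.577,-.073),.04,dz=.019))
"
```

```text
t 9.3 p [0.4274 0.0121 0.2104] rotvec err [-0.0004  0.0003  0.0003] open 88.2 ff 0.0 F [ 0.3 -0.7 -0.5]
[0.429 0.012 0.21 ] d_tool [0.0004 0.0012 0.0004]
[0.429 0.012 0.07 ] d_tool [0.0e+00 1.0e-04 1.4e-01]
{'n': 199, 'circ': array([ 0.5755, -0.0753]), 'R': 0.0235, 'ray': array([ 0.5758, -0.0776]), 'zmax': 0.172, 'zmin': 0.134}
{'n': 218, 'circ': array([ 0.5793, -0.0696]), 'R': 0.0237, 'ray': array([ 0.5828, -0.0683]), 'zmax': 0.171, 'zmin': 0.132}
```

>>> servo_tool:
  translation:
    - [0,0.001,0.025]
    - [0,0,0.04]
    - [0,0,0.04]
    - [0,0,0.02]
    - [0,0,0.011]
    - [0,0,0.004]
    - [0,0,0]
  turn:
    - [0,0,0]
    - [0,0,0]
    - [0,0,0]
    - [0,0,0]
    - [0,0,0]
    - [0,0,0]
    - [0,0,0]

```text
clock: 10.28
tool_pos: [0.429, 0.0116, 0.0705]
eef_rot: [0.764, 0.645, 0.0, 0.0]
contact_force: [0.2, 0.6, -0.2]
opening: 1.003
finger_force: 0.0
```

>>> servo_tool:
  translation:
    - [0,0,0]
    - [0,0,0]
    - [0,0,0]
    - [0,0,0]
    - [0,0,0]
    - [0,0,0]
    - [0,0,0]
    - [0,0,0]
  turn:
    - [0,0,0]
    - [0,0,0]
    - [0,0,0]
    - [0,0,0]
    - [0,0,0]
    - [0,0,0]
    - [0,0,0]
    - [0,0,0]
  grip: 0.4
  grip_force: 20

```text
clock: 11.28
tool_pos: [0.4284, 0.0119, 0.0708]
eef_rot: [0.764, 0.645, -0.0, 0.0]
contact_force: [0.1, 0.6, 2.3]
opening: 0.527
finger_force: 20.0
```

>>> servo_tool:
  translation:
    - [0,0,-0.01]
    - [0,0,-0.03]
    - [0,0,-0.02]
    - [0,0,0]
  turn:
    - [0,0,0]
    - [0,0,0]
    - [0,0,0]
    - [0,0,0]

```text
clock: 11.78
tool_pos: [0.4292, 0.0118, 0.1319]
eef_rot: [0.764, 0.645, 0.001, 0.001]
contact_force: [0.5, -0.4, -2.1]
opening: 0.526
finger_force: 20.0
```

```bash
python3 -c "
from h import *
go((.5954,.0353,.13))"
```

```text
t 11.78 p [0.4292 0.0118 0.1319] rotvec err [ 0.0028 -0.0012 -0.0012] open 46.3 ff 19.995684223249555 F [ 0.5 -0.4 -2.1]
[0.595 0.035 0.13 ] d_tool [0.0511 0.1598 0.0025]
```

>>> servo_tool:
  translation:
    - [0.005,0.016,0]
    - [0.011,0.035,0]
    - [0.011,0.035,0]
    - [0.011,0.035,0.003]
    - [0.0085,0.026,0.009]
    - [0.004,0.0125,0.01]
    - [0,0,0]
    - [0,0,0]
  turn:
    - [0,0,0]
    - [0,0,0]
    - [0,0,0]
    - [0,0,0]
    - [0,0,0]
    - [0,0,0]
    - [0,0,0]
    - [0,0,0]

```text
clock: 12.78
tool_pos: [0.5925, 0.0347, 0.1083]
eef_rot: [0.764, 0.645, -0.001, -0.0]
contact_force: [-0.5, 0.3, -2.4]
opening: 0.528
finger_force: 20.0
```

```bash
python3 -c "
from h import *
go((.5954,.0350,.0898))"
```

```text
t 12.78 p [0.5925 0.0347 0.1083] rotvec err [-0.0022  0.0012 -0.    ] open 46.5 ff 19.994666492566466 F [-0.5  0.3 -2.4]
[0.595 0.035 0.09 ] d_tool [0.0008 0.0028 0.0185]
```

>>> servo_tool:
  translation:
    - [0,0.0015,0.006]
    - [0,0,0.006]
    - [0,0,0.003]
    - [0,0,0.001]
    - [0,0,0.001]
    - [0,0,0.001]
    - [0,0,0.001]
    - [0,0,0]
  turn:
    - [0,0,0]
    - [0,0,0]
    - [0,0,0]
    - [0,0,0]
    - [0,0,0]
    - [0,0,0]
    - [0,0,0]
    - [0,0,0]

```text
clock: 13.78
tool_pos: [0.5957, 0.0348, 0.0899]
eef_rot: [0.764, 0.645, 0.0, 0.0]
contact_force: [-1.0, 0.1, -0.7]
opening: 0.526
finger_force: 20.0
```

```bash
python3 -c "
from h import *
go((.5954,.0350,.0898))"
```

```text
t 13.78 p [0.5957 0.0348 0.0899] rotvec err [ 0.0003  0.     -0.0003] open 46.3 ff 19.99476481229067 F [-1.   0.1 -0.7]
[0.595 0.035 0.09 ] d_tool [ 0.0002 -0.0003  0.0001]
```

>>> servo_tool:
  translation:
    - [0,0,0.0005]
    - [0,0,0]
  turn:
    - [0,0,0]
    - [0,0,0]

```text
clock: 14.02
tool_pos: [0.5957, 0.0348, 0.0898]
eef_rot: [0.764, 0.645, 0.0, 0.0]
contact_force: [-0.6, -0.1, 5.0]
opening: 0.524
finger_force: 20.0
```

>>> servo_tool:
  translation:
    - [0,0,0]
    - [0,0,0]
    - [0,0,0]
    - [0,0,0]
    - [0,0,0]
    - [0,0,-0.02]
    - [0,0,-0.03]
    - [0,0,-0.03]
    - [0,0,-0.02]
    - [0,0,0]
  turn:
    - [0,0,0]
    - [0,0,0]
    - [0,0,0]
    - [0,0,0]
    - [0,0,0]
    - [0,0,0]
    - [0,0,0]
    - [0,0,0]
    - [0,0,0]
    - [0,0,0]
  grip: 1

```text
clock: 15.28
tool_pos: [0.5966, 0.035, 0.1906]
eef_rot: [0.764, 0.645, 0.001, 0.001]
contact_force: [-0.1, 0.4, 0.0]
opening: 1.004
finger_force: 0.0
```

```bash
python3 -c "
from h import *
go((.3938,.2812,.19),(.3938,.2812,.048))"
```

```text
t 15.28 p [0.5966 0.035  0.1906] rotvec err [ 0.0032 -0.001  -0.0007] open 88.4 ff 0.0 F [-0.1  0.4  0. ]
[0.394 0.281 0.19 ] d_tool [ 0.2088 -0.2412  0.    ]
[0.394 0.281 0.048] d_tool [-1.00e-04 -5.00e-04  1.42e-01]
```

>>> servo_tool:
  translation:
    - [0.012,-0.014,0]
    - [0.03,-0.034,0]
    - [0.035,-0.04,0]
    - [0.035,-0.04,0]
    - [0.035,-0.04,0]
    - [0.033,-0.0385,0]
    - [0.02,-0.024,0]
    - [0.0088,-0.01,0]
    - [0,0,0]
  turn:
    - [0,0,0]
    - [0,0,0]
    - [0,0,0]
    - [0,0,0]
    - [0,0,0]
    - [0,0,0]
    - [0,0,0]
    - [0,0,0]
    - [0,0,0]

```text
clock: 16.4
tool_pos: [0.3926, 0.2809, 0.1887]
eef_rot: [0.763, 0.646, -0.001, 0.0]
contact_force: [1.2, 0.8, 0.4]
opening: 0.999
finger_force: 0.0
```

```bash
python3 -c "
from h import *
go((.3938,.2812,.19),(.3938,.2812,.048))
for n in('top','scene'): print(roof(optics.snapshot(n),'blue',(.5954,.0353),.04,dz=.019))
"
```

```text
t 16.4 p [0.3926 0.2809 0.1887] rotvec err [-0.0007  0.0011  0.0013] open 87.9 ff 0.0 F [1.2 0.8 0.4]
[0.394 0.281 0.19 ] d_tool [ 0.0005  0.0011 -0.0013]
[0.394 0.281 0.048] d_tool [2.00e-04 1.00e-04 1.42e-01]
{'n': 226, 'circ': array([0.5935, 0.0338]), 'R': 0.0223, 'ray': array([0.591 , 0.0342]), 'zmax': 0.15, 'zmin': 0.118}
{'n': 223, 'circ': array([0.5982, 0.0375]), 'R': 0.0224, 'ray': array([0.6016, 0.0392]), 'zmax': 0.149, 'zmin': 0.118}
```

>>> servo_tool:
  translation:
    - [0,0.001,0.025]
    - [0,0,0.04]
    - [0,0,0.04]
    - [0,0,0.021]
    - [0,0,0.011]
    - [0,0,0.004]
    - [0,0,0]
  turn:
    - [0,0,0]
    - [0,0,0]
    - [0,0,0]
    - [0,0,0]
    - [0,0,0]
    - [0,0,0]
    - [0,0,0]

```text
clock: 17.38
tool_pos: [0.3949, 0.2805, 0.0486]
eef_rot: [0.764, 0.645, 0.0, 0.0]
contact_force: [1.0, -0.2, 0.0]
opening: 0.998
finger_force: 0.0
```

>>> servo_tool:
  translation:
    - [0,0,0]
    - [0,0,0]
    - [0,0,0]
    - [0,0,0]
    - [0,0,0]
    - [0,0,0]
    - [0,0,0]
    - [0,0,0]
  turn:
    - [0,0,0]
    - [0,0,0]
    - [0,0,0]
    - [0,0,0]
    - [0,0,0]
    - [0,0,0]
    - [0,0,0]
    - [0,0,0]
  grip: 0.4
  grip_force: 20

```text
clock: 18.38
tool_pos: [0.3942, 0.2806, 0.0482]
eef_rot: [0.764, 0.645, -0.0, -0.0]
contact_force: [-1.7, 0.6, 3.8]
opening: 0.526
finger_force: 20.0
```

>>> servo_tool:
  translation:
    - [0,0,-0.01]
    - [0,0,-0.03]
    - [0,0,-0.03]
    - [0,0,-0.02]
    - [0,0,0]
  turn:
    - [0,0,0]
    - [0,0,0]
    - [0,0,0]
    - [0,0,0]
    - [0,0,0]

```text
clock: 19.0
tool_pos: [0.3955, 0.281, 0.1396]
eef_rot: [0.764, 0.645, 0.002, 0.0]
contact_force: [0.4, -0.5, -1.7]
opening: 0.527
finger_force: 20.0
```

```bash
python3 -c "
from h import *
go((.6134,.1436,.12))"
```

```text
t 19.0 p [0.3955 0.281  0.1396] rotvec err [ 0.0024 -0.0025 -0.0014] open 46.4 ff 19.99322342220694 F [ 0.4 -0.5 -1.7]
[0.613 0.144 0.12 ] d_tool [-0.0988  0.2379  0.0199]
```

>>> servo_tool:
  translation:
    - [-0.007,0.017,0]
    - [-0.014,0.034,0]
    - [-0.0165,0.04,0]
    - [-0.0165,0.04,0]
    - [-0.0165,0.04,0]
    - [-0.0155,0.038,0.01]
    - [-0.009,0.0215,0.02]
    - [-0.0041,0.0088,0.02]
    - [0,0,0]
    - [0,0,0]
  turn:
    - [0,0,0]
    - [0,0,0]
    - [0,0,0]
    - [0,0,0]
    - [0,0,0]
    - [0,0,0]
    - [0,0,0]
    - [0,0,0]
    - [0,0,0]
    - [0,0,0]

```text
clock: 20.25
tool_pos: [0.6127, 0.1445, 0.0883]
eef_rot: [0.763, 0.646, -0.0, -0.001]
contact_force: [0.1, 0.4, -0.2]
opening: 0.525
finger_force: 20.0
```

```bash
python3 -c "
from h import *
go((.6134,.1430,.0672))"
```

```text
t 20.25 p [0.6127 0.1445 0.0883] rotvec err [-0.0011 -0.0006  0.0016] open 46.2 ff 19.99376450199634 F [ 0.1  0.4 -0.2]
[0.613 0.143 0.067] d_tool [-0.0014  0.001   0.0211]
```

>>> servo_tool:
  translation:
    - [-0.0005,0.0005,0.008]
    - [0,0,0.007]
    - [0,0,0.003]
    - [0,0,0.001]
    - [0,0,0.001]
    - [0,0,0.001]
    - [0,0,0]
  turn:
    - [0,0,0]
    - [0,0,0]
    - [0,0,0]
    - [0,0,0]
    - [0,0,0]
    - [0,0,0]
    - [0,0,0]

```text
clock: 21.12
tool_pos: [0.6143, 0.1424, 0.0673]
eef_rot: [0.764, 0.645, 0.0, 0.0]
contact_force: [0.1, 0.8, -0.6]
opening: 0.524
finger_force: 20.0
```

```bash
python3 -c "
from h import *
go((.6134,.1430,.0672))"
```

```text
t 21.12 p [0.6143 0.1424 0.0673] rotvec err [ 0.0003 -0.0001 -0.0005] open 46.1 ff 19.99235917814076 F [ 0.1  0.8 -0.6]
[0.613 0.143 0.067] d_tool [ 0.0004 -0.001   0.0001]
```

>>> servo_tool:
  translation:
    - [0,0,0.0005]
    - [0,0,0]
  turn:
    - [0,0,0]
    - [0,0,0]

```text
clock: 21.38
tool_pos: [0.6143, 0.1425, 0.0673]
eef_rot: [0.764, 0.645, 0.0, 0.0]
contact_force: [-0.9, -1.0, 4.2]
opening: 0.529
finger_force: 20.0
```

>>> servo_tool:
  translation:
    - [0,0,0]
    - [0,0,0]
    - [0,0,0]
    - [0,0,0]
    - [0,0,0]
    - [0,0,-0.02]
    - [0,0,-0.04]
    - [0,0,-0.04]
    - [0,0,-0.025]
    - [0,0,0]
  turn:
    - [0,0,0]
    - [0,0,0]
    - [0,0,0]
    - [0,0,0]
    - [0,0,0]
    - [0,0,0]
    - [0,0,0]
    - [0,0,0]
    - [0,0,0]
    - [0,0,0]
  grip: 1

```text
clock: 22.62
tool_pos: [0.6157, 0.1431, 0.1951]
eef_rot: [0.764, 0.645, 0.003, 0.001]
contact_force: [-0.3, -0.1, -0.7]
opening: 1.0
finger_force: 0.0
```

```bash
python3 -c "
from h import *
go((.4516,-.1443,.19),(.4516,-.1443,.026))"
```

```text
t 22.62 p [0.6157 0.1431 0.1951] rotvec err [ 0.0053 -0.0028 -0.0007] open 88.0 ff 0.0 F [-0.3 -0.1 -0.7]
[ 0.452 -0.144  0.19 ] d_tool [-0.3108 -0.1137  0.0036]
[ 0.452 -0.144  0.026] d_tool [-0.0005 -0.0009  0.164 ]
```

>>> servo_tool:
  translation:
    - [-0.016,-0.03,0]
    - [-0.04,-0.03,0]
    - [-0.05,-0.02,0]
    - [-0.05,-0.015,0]
    - [-0.05,-0.0125,0]
    - [-0.048,-0.005,0]
    - [-0.036,0,0]
    - [-0.0195,0,0]
    - [0,0,0]
  turn:
    - [0,0,0]
    - [0,0,0]
    - [0,0,0]
    - [0,0,0]
    - [0,0,0]
    - [0,0,0]
    - [0,0,0]
    - [0,0,0]
    - [0,0,0]

```text
clock: 23.75
tool_pos: [0.4505, -0.1454, 0.1911]
eef_rot: [0.765, 0.644, -0.001, -0.0]
contact_force: [0.4, 0.1, -0.0]
opening: 1.0
finger_force: 0.0
```

```bash
python3 -c "
from h import *
go((.4516,-.1443,.19),(.4516,-.1443,.026))
for n in('top','scene'): print(roof(optics.snapshot(n),'red',(.6134,.1436),.04,dz=.019))
"
```

```text
t 23.75 p [ 0.4505 -0.1454  0.1911] rotvec err [-0.0015  0.0005 -0.0039] open 88.0 ff 0.0 F [ 0.4  0.1 -0. ]
[ 0.452 -0.144  0.19 ] d_tool [0.0013 0.0009 0.0011]
[ 0.452 -0.144  0.026] d_tool [1.00e-04 3.00e-04 1.64e-01]
{'n': 228, 'circ': array([0.6123, 0.1416]), 'R': 0.0229, 'ray': array([0.6096, 0.1405]), 'zmax': 0.129, 'zmin': 0.095}
{'n': 179, 'circ': array([0.6164, 0.1436]), 'R': 0.0222, 'ray': array([0.6206, 0.145 ]), 'zmax': 0.127, 'zmin': 0.096}
```

>>> servo_tool:
  translation:
    - [0.0005,0.0005,0.025]
    - [0,0,0.045]
    - [0,0,0.045]
    - [0,0,0.032]
    - [0,0,0.013]
    - [0,0,0.004]
    - [0,0,0]
  turn:
    - [0,0,0]
    - [0,0,0]
    - [0,0,0]
    - [0,0,0]
    - [0,0,0]
    - [0,0,0]
    - [0,0,0]

```text
clock: 24.72
tool_pos: [0.4525, -0.1426, 0.0279]
eef_rot: [0.763, 0.646, 0.0, -0.0]
contact_force: [-0.5, -0.3, 0.1]
opening: 0.999
finger_force: 0.0
```

>>> servo_tool:
  translation:
    - [0,0,0]
    - [0,0,0]
    - [0,0,0]
    - [0,0,0]
    - [0,0,0]
    - [0,0,0]
    - [0,0,0]
    - [0,0,0]
  turn:
    - [0,0,0]
    - [0,0,0]
    - [0,0,0]
    - [0,0,0]
    - [0,0,0]
    - [0,0,0]
    - [0,0,0]
    - [0,0,0]
  grip: 0.4
  grip_force: 20

```text
clock: 25.72
tool_pos: [0.452, -0.1437, 0.0278]
eef_rot: [0.764, 0.645, -0.0, 0.0]
contact_force: [-1.5, -0.6, 3.5]
opening: 0.527
finger_force: 20.0
```

>>> servo_tool:
  translation:
    - [0,0,-0.01]
    - [0,0,-0.03]
    - [0,0,-0.045]
    - [0,0,-0.045]
    - [0,0,-0.02]
    - [0,0,0]
  turn:
    - [0,0,0]
    - [0,0,0]
    - [0,0,0]
    - [0,0,0]
    - [0,0,0]
    - [0,0,0]

```text
clock: 26.48
tool_pos: [0.4528, -0.1439, 0.1792]
eef_rot: [0.764, 0.645, 0.001, 0.001]
contact_force: [-1.0, -0.5, -2.0]
opening: 0.524
finger_force: 20.0
```

```bash
python3 -c "
from h import *
go((.6317,.2516,.176))"
```

```text
t 26.48 p [ 0.4528 -0.1439  0.1792] rotvec err [ 0.0034  0.0002 -0.0011] open 46.1 ff 19.999967124313116 F [-1.  -0.5 -2. ]
[0.632 0.252 0.176] d_tool [0.42   0.11   0.0035]
```

>>> servo_tool:
  translation:
    - [0.015,0,0]
    - [0.04,0,0]
    - [0.055,0,0]
    - [0.06,0,0]
    - [0.06,0,0]
    - [0.06,0,0]
    - [0.055,0,0]
    - [0.04,0.01,0]
    - [0.025,0.03,0]
    - [0.01,0.035,0]
  turn:
    - [0,0,0]
    - [0,0,0]
    - [0,0,0]
    - [0,0,0]
    - [0,0,0]
    - [0,0,0]
    - [0,0,0]
    - [0,0,0]
    - [0,0,0]
    - [0,0,0]

```text
clock: 27.72
tool_pos: [0.5946, 0.2623, 0.1758]
eef_rot: [0.762, 0.648, -0.001, -0.001]
contact_force: [0.4, 0.2, -2.2]
opening: 0.526
finger_force: 20.0
```

>>> servo_tool:
  translation:
    - [0,0.025,0]
    - [0,0.011,0.02]
    - [0,0,0.035]
    - [0,0,0.03]
    - [0,0,0.02]
    - [0,0,0.007]
    - [0,0,0]
    - [0,0,0]
  turn:
    - [0,0,0]
    - [0,0,0]
    - [0,0,0]
    - [0,0,0]
    - [0,0,0]
    - [0,0,0]
    - [0,0,0]
    - [0,0,0]

```text
clock: 28.72
tool_pos: [0.6325, 0.2525, 0.0669]
eef_rot: [0.764, 0.645, 0.001, 0.0]
contact_force: [-0.3, 0.9, -1.1]
opening: 0.532
finger_force: 20.0
```

```bash
python3 -c "
from h import *
go((.6317,.2516,.0468))"
```

```text
t 28.73 p [0.6325 0.2525 0.0669] rotvec err [ 0.0018 -0.0013 -0.0006] open 46.8 ff 19.99996150843799 F [-0.3  0.9 -1.1]
[0.632 0.252 0.047] d_tool [-0.001  -0.0007  0.0201]
```

>>> servo_tool:
  translation:
    - [-0.001,-0.0005,0.008]
    - [0,0,0.006]
    - [0,0,0.003]
    - [0,0,0.001]
    - [0,0,0.001]
    - [0,0,0.0005]
    - [0,0,0]
  turn:
    - [0,0,0]
    - [0,0,0]
    - [0,0,0]
    - [0,0,0]
    - [0,0,0]
    - [0,0,0]
    - [0,0,0]

```text
clock: 29.6
tool_pos: [0.6312, 0.2511, 0.0469]
eef_rot: [0.764, 0.645, 0.0, 0.0]
contact_force: [-2.3, -0.9, 5.4]
opening: 0.525
finger_force: 20.0
```

```bash
python3 -c "
from h import *
go((.6317,.2516,.0468))"
```

```text
t 29.6 p [0.6312 0.2511 0.0469] rotvec err [ 0.0004 -0.     -0.0005] open 46.2 ff 20.00004004687071 F [-2.3 -0.9  5.4]
[0.632 0.252 0.047] d_tool [0.0006 0.0004 0.0001]
```

Seated with a light 5 N contact. I'll release, lift straight up, then back away for the check.

>>> servo_tool:
  translation:
    - [0,0,0]
    - [0,0,0]
    - [0,0,0]
    - [0,0,0]
    - [0,0,0]
    - [0,0,-0.02]
    - [0,0,-0.045]
    - [0,0,-0.05]
    - [0,0,-0.05]
    - [0,0,-0.03]
  turn:
    - [0,0,0]
    - [0,0,0]
    - [0,0,0]
    - [0,0,0]
    - [0,0,0]
    - [0,0,0]
    - [0,0,0]
    - [0,0,0]
    - [0,0,0]
    - [0,0,0]
  grip: 1

```text
clock: 30.85
tool_pos: [0.632, 0.2519, 0.246]
eef_rot: [0.764, 0.645, 0.003, 0.0]
contact_force: [0.6, 0.3, -0.3]
opening: 1.003
finger_force: 0.0
```

>>> servo_tool:
  translation:
    - [0,-0.02,0]
    - [0,-0.04,0]
    - [0,-0.05,0]
    - [0,-0.05,0]
    - [0,-0.04,0]
    - [0,-0.02,0]
    - [0,0,0]
    - [0,0,0]
  turn:
    - [0,0,0]
    - [0,0,0]
    - [0,0,0]
    - [0,0,0]
    - [0,0,0]
    - [0,0,0]
    - [0,0,0]
    - [0,0,0]

```text
clock: 31.85
tool_pos: [0.4156, 0.2878, 0.2419]
eef_rot: [0.764, 0.645, 0.001, 0.0]
contact_force: [0.4, 0.0, -0.2]
opening: 1.002
finger_force: 0.0
```

```bash
python3 -c "
from h import *
D={n:optics.snapshot(n) for n in('top','scene')}
ref=dict(green=(.6317,.2516),red=(.6134,.1436),blue=(.5954,.0353),gold=(.577,-.0728))
for n in ref:
    c=[roof(d,n,ref[n],.04,dz=.019)['circ'] for d in D.values()];print(n,np.mean(c,0)-ref[n])
d=D['scene'];cv2.imwrite('pics/f.png',cv2.resize(d['img'][90:320,120:420,::-1],(780,598)))"
```

```text
green [-0.0005  -0.00225]
red [ 0.00115 -0.0009 ]
blue [0.0003  0.00045]
gold [2.5e-04 5.0e-05]
```

View pics/f.png

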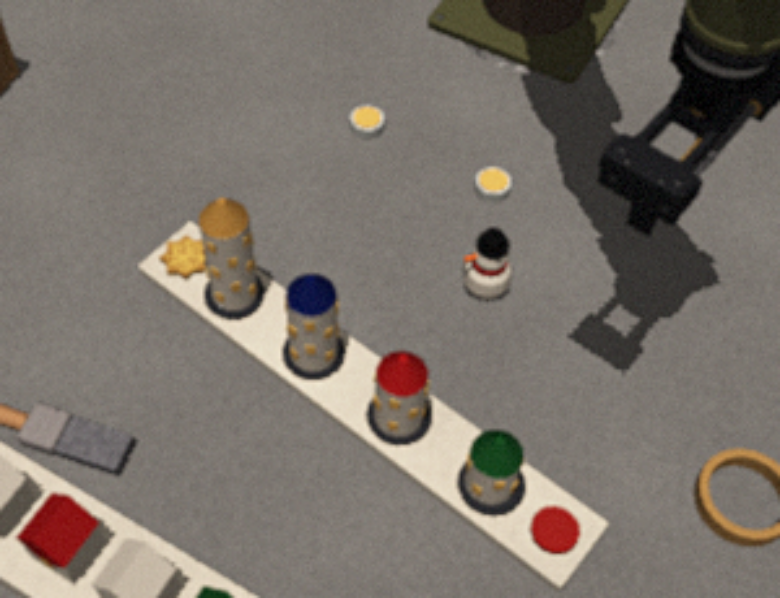

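All four stand upright and centred within about 2 mm. Gold (232,290) is next to the star, then blue (313,350), red (400,410) and green (492,485) by the red dot, and the snowman (488,270) is untouched.

```bash
python3 -c "
from h import *
print(r.finish_job())"
```

```text
the job is handed in; nothing more can be done
None
```

The job is handed in: the towers stand upright in height order, gold by the star, then blue, red and green by the red dot, each within about 2 mm of its disc's centre, with the snowman left in place, in about 32 s of robot time.

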